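# Poke the stuck bushing up out of the drill guide

## Robot

A 7-joint arm with a two-finger parallel gripper is mounted at the origin on the work surface. World frame = base frame: x ahead of the robot, y to its left, z up, the work surface at z = 0. Lengths are in m, angles in rad, forces in N, time in s.
With the tool pointing down it reaches from about 0.4 to 0.85 m from the base axis. Payload 10.4 kg.
Tool frame: the origin (TCP) lies between the finger pads; the fingertips stand ahead of it and the grasp point (between the pads) lies 5 mm behind it (manip.tip_extent is the z of the fingertips in the tool frame, in m); z points along the fingers, y is the line along which they close (so a half turn about z gives the same grasp; the last joint's range is limited). The gripper opens to 85 mm and grips with 20 to 120 N. Pads are 22 mm wide; open, the fingers measure 114 mm over their backs; the gripper's body (76 mm by 85 mm) begins 54 mm behind the grasp point. The pads swing forward as they close: fully open they stand 13 mm farther back than shut.
Start: joints at [1.146, 0.332, -0.065, 1.46, 0.022, 1.35, -0.088], TCP at [0.244, -0.575, 0.245] pointing down, gripper open.
Joint ranges: [-2.6, 2.6], [-0.5, 2.12], [-1.47, 1.34], [0.16, 2.42], [-1.27, 4.41], [0.06, 2.06], [-2.6, 2.6]. Speed limits (rad/s): [2.22, 2.22, 2.79, 2.79, 3.14, 3.14, 3.14].

## Interface

Orientations are given as a unit quaternion [x, y, z, w].
In Python, from workcell import status, viewer, manip gives the robot as it stands.
- The arm moves only by the tool play_rows, never from a script. Its argument "plan" is one flat list of numbers, 7 for each row, row after row: the turn, a rotation vector about the tool's x, y, z in degrees, then the shift along the tool's x, y, z in m, then the opening, from 0 (shut) to 1 (fully open). In form: [ax, ay, az, dx, dy, dz, grip, ax, ay, az, dx, dy, dz, grip, ...]. A call has 1 to 20 rows; each row is the pose to reach, as a shift and turn from the pose commanded when the call began, along the tool's axes at that moment; what a row does not reach only later rows make up. A row lasts 1/8 s, in which the tool goes at most 62.5 mm and 10.7 degrees, less where a joint would pass 70% of its speed; a pose out of reach is approached as far as the arm can. A call with a gripper value outside its range is refused whole. The fingers move at their own pace and stop on an object; "squeeze" is the grip in N (left out, the last holds). Time passes only in rows, so rows that repeat a pose let the fingers close. It gives the time, the measured TCP pose, the force, the opening and the grip force at its end, in the units of the state.
- status.get_obs(): the state, without advancing time (a new reading comes with each control period).
- viewer.camera(name): name is "side" or "top" or "wrist"; returns the picture (400x640x3 uint8, red, green, blue); there is no depth.
- viewer.camera_model(name): a dict with "fx", "fy", "cx", "cy" (pixels), "R" (3x3) and "t" (3): a world point X has camera coordinates R X + t. Camera axes: x right, y down, z forward; pixel columns grow to the right and rows downward; lengths in m; the calibration is good to about 2 mm. A picture is of the moment at which its call begins: read the wrist's pose just before it. camera_model takes no time and is no camera call; for the wrist camera it gives the pose at the moment of the call.
- manip.hand_in(): hands the job in; it is judged then, once.
The state is a dict: "clock": time; "joint_pos": joint angles; "joint_velocities": joint speeds; "tau": joint torques, N m; "position": TCP position; "ee_rot": TCP orientation; "ft_force": force on the tool from outside, world axes, zero at the start; "torque": the same for the moment, N m; "grip_width": opening from 0.0 (shut) to 1.0 (fully open); "grasp_force": force on a finger pad.
Only numpy, scipy, OpenCV 4.12 (cv2) and the standard library are available. Lean on these libraries where they do the work, as an engineer would, in place of code of your own. Each camera call takes 0.05 s, during which the arm holds its last target. There are 200 camera calls.

## Task

The steel bushing is stuck flush in the aluminium drill guide block. Pick up the block, feel its underside hole onto the short dowel standing on the plywood board, and push down until the block sits flat on the board and the dowel has poked the bushing up, taking care never to bear down hard on the dowel (no more than about 25 N). Then lift the bushing out, stand it upright in the round well of the yellow drill bit case, leave the block sitting flat on the board over the dowel, and leave everything else on the desk alone.

Things in the scene. Friction and masses are not known exactly. Their poses are not given: they have to be found in the camera images.
- guide_center (a point): Centre (half-way up) of the loose drill guide: upright aluminium block 70 (its x) x 40 (its y) x 50 (z) mm, about 0.3 kg. A vertical stepped bore runs through its middle: from the underside a 16 mm wide access hole, 16 mm deep, then a 22 mm wide recess, 34 mm deep, open at the top, holding the bushing. The two small steel rings beside it on the top face are only liners.
- guide_foot (a point): Centre of the guide block's underside (middle of the mouth of the access hole), 25 mm below guide_center; z up. Two spring plungers in the recess wall grip the bushing: poking it up takes roughly 4 to 10 N until it has risen about 9 mm; from there on it is loose.
- bushing_center (a point): Centre (half-way up) of the loose steel bushing: upright cylinder 20 mm wide, 33 mm tall, 60 g, its dark 8 mm bore too narrow for the dowel. At the start it stands on the recess floor, its top 1 mm below the block's top face, so it cannot be gripped. With the block flat on the board over the dowel it stands about 17 mm proud, leaning a few degrees at most, and lifts out freely.
- bushing: The same bushing; origin at the centre of its underside, z up along its axis.
- board: Plywood board 120 x 120 x 18 mm, fixed to the desk, origin at the centre of its underside. The block must end flat on its top, 18 mm above the desk.
- post: Round inlay, 44 mm wide, flush in the middle of the board's top face; origin at its centre on that face, z up. From it a fixed upright dowel rises 34 mm (top 52 mm above the desk), 10 mm thick, tip chamfered 1.5 mm. Its axis stands 6 mm off this origin, in a sideways direction that differs each time, is not measured and not told by this frame's yaw: see it or feel for it.
- case: Open yellow plastic drill bit case, fixed, 70 (x) x 130 (y) x 24 mm high, its flat 10 mm high opened lid behind it (+x); origin at the centre of the underside of the lower half, z up. Thin drill bits lie on one half of it, the round well is in the other half.
- case_well (a point): Centre of the floor of the case's round well, 8 mm above the desk; the well is 26 mm wide and 16 mm deep, its rim 24 mm above the desk. The bushing standing in it has its centre 16.5 mm above this point.
- screwdriver: Bystander: orange-handled screwdriver, 200 mm long, lying between the robot and the board. Leave alone.
- hinge: Bystander: flat steel hinge, 68 x 70 mm, 8 mm high. Leave alone.
- dowel: Bystander: loose wooden dowel, 12 mm thick, 160 mm long, lying at the back. Leave alone.
- tape: Bystander: black tape measure, 65 x 35 x 62 mm, at the back. Leave alone.
- pencil: Bystander: pencil, 170 mm long, 8 mm thick, lying near the robot. Leave alone.
Mind the look-alikes: they are no part of the job. There is more than one size of the part that bears guide_center; the job needs the middle-sized.

How it is judged:
On the way:
1. the block sits flat on the board over the dowel with the bushing poked up at least 12 mm (z of guide_foot in the frame of post below 0.003 m and horizontal distance between guide_foot and post below 0.012 m and angle between guide_foot's own z axis and vertical below 0.05 rad and z of bushing_center in the frame of guide_center above 0.0195 m), for 0.2 s.
At the end, for the whole second after the job is handed in: The block sits flat on the board over the dowel (underside within 3 mm of it, 12 mm of the inlay's centre, tilt < 0.05 rad); the bushing stands upright (0.15 rad) and still on the floor of the case's well (within 6 mm of its axis, centre 13 to 20 mm above its floor) (z of guide_foot in the frame of post below 0.003 m and horizontal distance between guide_foot and post below 0.012 m and angle between guide_foot's own z axis and vertical below 0.05 rad and horizontal distance between bushing_center and case_well below 0.006 m and z of bushing_center in the frame of case_well between 0.013 and 0.02 m and angle between bushing's own z axis and vertical below 0.15 rad and linear speed of bushing below 0.02 m/s); the robot touches nothing.
It fails at once if the dowel is pressed with more than 25 N (contact force between post and anything else above 25 N).
It fails at once if a bystander is moved by more than 30 mm (distance of any of screwdriver, hinge, dowel, tape, pencil from where it was at the start of the episode above 0.03 m).
It also fails if it takes over 70 s, if anything falls off the work surface, if the arm or the gripper's body presses on something with over 40 N, if the wrist force passes 120 N, or if a joint passes its speed limit or range.

## Working session

There is one attempt and no reset: what is moved stays moved. The work goes in short steps, Python scripts to look and compute and a tool call to move; the robot and the scene stay as the last step left them, time stands still between calls to the robot, and variables do not carry over. Pictures are saved under pics/ and viewed, at most 10 in all, crops included, and the job is handed in when it is done.

Besides the shell and the picture viewer there is one more tool, called after ">>>" in YAML: its name, and indented under it one key for each argument. play_rows: Moves the arm, as the interface text tells. Its arguments: {"type":"object","properties":{"plan":{"type":"array","items":{"type":"number"}},"squeeze":{"type":"number"}},"required":["plan"]}

```bash
mkdir -p pics; ls; python3 - <<'E'
from workcell import status, viewer, manip
import cv2, numpy as np
o=status.get_obs(); print({k:np.round(o[k],3).tolist() for k in o}); print(manip.tip_extent)
for n in("top","side"):
    im=viewer.camera(n); np.save(f"{n}.npy",im); cv2.imwrite(f"pics/{n}0.png",im[...,::-1])
    m=viewer.camera_model(n); print(n,{k:np.round(m[k],3).tolist() for k in m})
E
```

```text
pics
{'clock': 0.0, 'joint_pos': [1.146, 0.333, -0.065, 1.461, 0.022, 1.35, -0.089], 'joint_velocities': [-0.002, -0.001, 0.001, -0.001, -0.001, -0.001, 0.0], 'tau': [-0.001, -62.545, 0.049, -39.161, 0.016, 0.01, 0.0], 'position': [0.244, -0.575, 0.245], 'ee_rot': [0.98, 0.2, -0.0, -0.001], 'ft_force': [0.229, 0.336, -0.123], 'torque': [0.023, -0.009, 0.009], 'grasp_force': 0.0, 'grip_width': 0.999}
0.014
top {'fx': 389.632, 'fy': 389.632, 'cx': 315.369, 'cy': 193.293, 'R': [[0.016, -0.999, -0.034], [-0.988, -0.01, -0.154], [0.153, 0.036, -0.988]], 't': [0.027, 0.553, 0.738]}
side {'fx': 367.037, 'fy': 367.037, 'cx': 317.823, 'cy': 191.897, 'R': [[-0.832, -0.554, 0.004], [-0.422, 0.628, -0.654], [0.36, -0.546, -0.756]], 't': [0.474, 0.225, 0.65]}
```

View pics/top0.png

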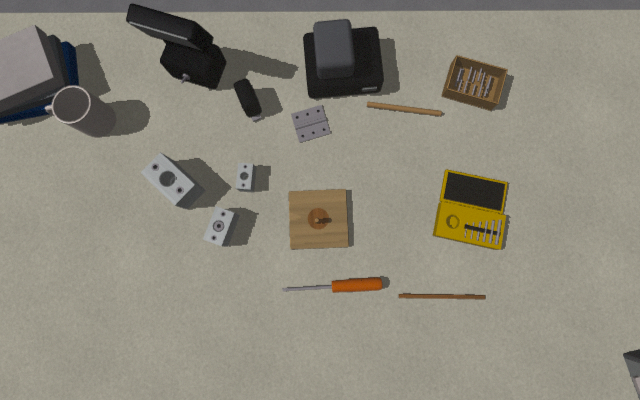

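View pics/side0.png

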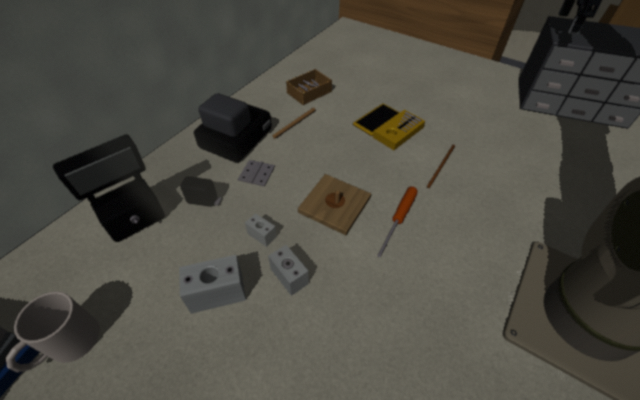

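The top view shows three look-alike blocks: large at (168,179), small at (245,176) and middle-sized at (218,226). The middle one shows a steel ring with a dark bore, so I choose it. The board is at (318,219), its dowel leans right in the picture at about (325,221), and the case well is at about (453,221). I'll check all three in one close crop.

```bash
cat > h.py <<'E'
import numpy as np, cv2
from workcell import status, viewer, manip
from scipy.spatial.transform import Rotation as Ro
def ray(m,u,v,z):
    d=np.array([(u-m["cx"])/m["fx"],(v-m["cy"])/m["fy"],1]); R=np.array(m["R"]);c=-R.T@np.array(m["t"]);d=R.T@d
    return c+d*(z-c[2])/d[2]
def proj(m,X):
    p=np.array(m["R"])@np.array(X)+m["t"]; return np.array([m["fx"]*p[0]/p[2]+m["cx"],m["fy"]*p[1]/p[2]+m["cy"]])
def crop(im,u,v,w,h,s): return cv2.resize(im[v-h//2:v+h//2,u-w//2:u+w//2],None,fx=s,fy=s,interpolation=cv2.INTER_CUBIC)
E
python3 - <<'E'
from h import *
im=np.load("top.npy")
a=crop(im,220,222,50,60,5);b=crop(im,318,219,80,60,5)
c=crop(im,470,210,80,80,5)
d=crop(np.load("side.npy"),290,265,50,60,5)
top=np.hstack([a,b]);
can=np.zeros((600,800,3),np.uint8);can[:300,:250]=a;can[:300,250:500]=d;can[300:,:400]=b;can[200:,400:]=np.where(can[200:,400:]>0,can[200:,400:],c)
cv2.imwrite("pics/m1.png",can[...,::-1])
E
```

```text
(no output)
```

View pics/m1.png

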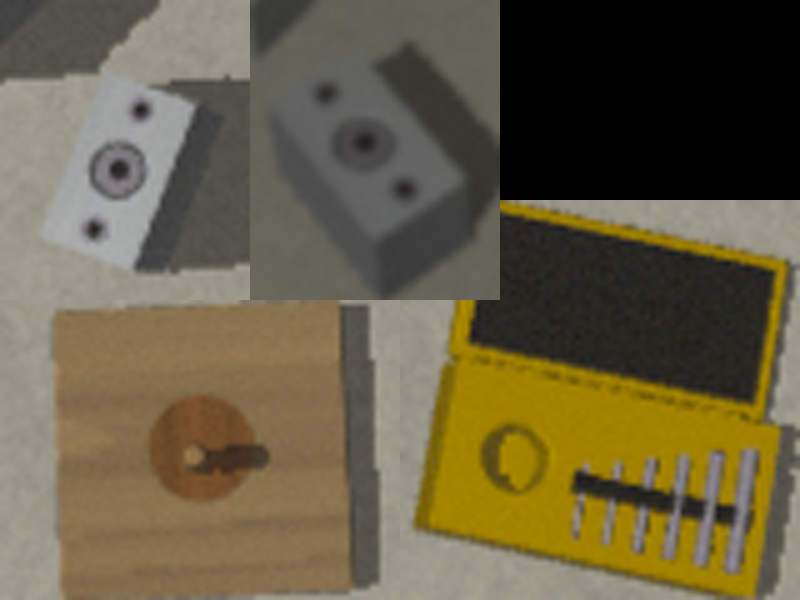

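```bash
python3 - <<'E'
from h import *
m=viewer.camera_model("top")
P=lambda u0,v0,x,y,z: ray(m,u0+(x+.5)/5-.5,v0+(y+.5)/5-.5,z)
f=lambda n,p:print(n,np.round(p[:2],4))
A=lambda x,y:P(195,192,x,y,.05)
f("blk",A(118,170)); c=np.mean([A(108,70),A(200,104),A(135,270),A(40,240)],0);f("corners",c)
d=A(141,109)-A(94,230);print("yaw x",np.degrees(np.arctan2(d[1],d[0])))
d=A(108,70)-A(40,240);print(np.degrees(np.arctan2(d[1],d[0])),np.linalg.norm(d)); d=A(108,70)-A(200,104);print(np.degrees(np.arctan2(d[1],d[0])),np.linalg.norm(d))
f("inlay",P(278,189,202,148,.018));f("tip",P(278,189,195,157,.052))
f("well rim",P(430,170,115,259,.024))
o=status.get_obs();print(Ro.from_quat(o["ee_rot"]).as_matrix().round(3))
mw=viewer.camera_model("wrist");R=Ro.from_quat(o["ee_rot"]).as_matrix()
C=-np.array(mw["R"]).T@mw["t"];print("cam in tool",R.T@(C-o["position"]),"axes",(np.array(mw["R"])@R).round(3),mw["fx"])
E
```

```text
blk [0.4852 0.2251]
corners [0.4851 0.2239]
yaw x -18.584780326044903
-18.995449177002733 0.0716851294266723
70.7177950855069 0.039896325525252734
inlay [0.5053 0.0286]
tip [0.4987 0.0303]
well rim [ 0.5018 -0.2422]
[[ 0.92   0.391 -0.001]
 [ 0.391 -0.92   0.001]
 [-0.    -0.001 -1.   ]]
cam in tool [ 0.0700668   0.00099562 -0.12879849] axes [[ 0.001  1.     0.   ]
 [-0.959  0.001 -0.282]
 [-0.282 -0.     0.959]] 359.2039623716032
```

```bash
cat >> h.py <<'E'
def delta(*targets):
    "world targets (x,y,z,yaw of tool x, deg), tool down -> turn deg and shift in present tool axes"
    o=status.get_obs();R=Ro.from_quat(o["ee_rot"]);p=np.array(o["position"])
    print("t",round(o["clock"],2),"p",p.round(4),"yaw",round(float(np.degrees(np.arctan2(*R.as_matrix()[1::-1,0]))),2))
    for x,y,z,a in targets:
        T=Ro.from_euler("z",a,degrees=True)*Ro.from_euler("x",180,degrees=True)
        print((R.inv()*T).as_rotvec(degrees=True).round(2), R.inv().apply(np.array([x,y,z])-p).round(4))
E
python3 - <<'E'
from h import *
delta((.5,-.242,.17,-19),(.5,.03,.17,-19),(.485,.2245,.14,-19))
E
```

```text
t 0.1 p [ 0.2443 -0.5749  0.2446] yaw 23.02
[-7.000e-02  3.000e-02  4.202e+01] [ 0.3656 -0.2063  0.0748]
[-7.000e-02  3.000e-02  4.202e+01] [ 0.472  -0.4566  0.0751]
[-7.000e-02  3.000e-02  4.202e+01] [ 0.5342 -0.6415  0.1054]
```

>>> play_rows:
  plan: [0, 0, 42, 0.3656, -0.2063, 0.0748, 1, 0, 0, 42, 0.3656, -0.2063, 0.0748, 1, 0, 0, 42, 0.3656, -0.2063, 0.0748, 1, 0, 0, 42, 0.3656, -0.2063, 0.0748, 1, 0, 0, 42, 0.3656, -0.2063, 0.0748, 1, 0, 0, 42, 0.3656, -0.2063, 0.0748, 1, 0, 0, 42, 0.3656, -0.2063, 0.0748, 1, 0, 0, 42, 0.3656, -0.2063, 0.0748, 1, 0, 0, 42, 0.3656, -0.2063, 0.0748, 1, 0, 0, 42, 0.3656, -0.2063, 0.0748, 1]

```text
clock: 1.35
position: [0.4994, -0.244, 0.1706]
ee_rot: [0.986, -0.166, -0.0, 0.0]
ft_force: [0.2, 0.4, -0.2]
grip_width: 0.999
grasp_force: 0.0
```

```bash
python3 - <<'E'
from h import *
delta((.5,.03,.17,-19),(.485,.2245,.14,-19))
m=viewer.camera_model("wrist");im=viewer.camera("wrist");np.save("w1.npy",im);import pickle;pickle.dump(m,open("w1.pkl","wb"))
print(proj(m,(.5018,-.2422,.024)),status.get_obs()["joint_velocities"])
E
```

```text
t 1.35 p [ 0.4994 -0.244   0.1706] yaw -19.12
[ 0.04  0.   -0.12] [-0.0892 -0.2591  0.0004]
[ 0.04  0.   -0.12] [-0.167  -0.438   0.0303]
[315.035204   185.57001956] [ 2.17118637e-05 -2.13551066e-04 -6.22703459e-03 -1.13922178e-03
 -1.12173780e-03 -6.53366485e-04 -3.12003112e-03]
```

>>> play_rows:
  plan: [0, 0, 0, -0.0892, -0.2591, 0.0, 1, 0, 0, 0, -0.0892, -0.2591, 0.0, 1, 0, 0, 0, -0.0892, -0.2591, 0.0, 1, 0, 0, 0, -0.0892, -0.2591, 0.0, 1, 0, 0, 0, -0.0892, -0.2591, 0.0, 1, 0, 0, 0, -0.0892, -0.2591, 0.0, 1, 0, 0, 0, -0.0892, -0.2591, 0.0, 1]

```text
clock: 2.28
position: [0.5003, 0.0297, 0.1706]
ee_rot: [0.986, -0.166, 0.0, 0.0]
ft_force: [-0.6, 0.0, -0.5]
grip_width: 0.999
grasp_force: 0.0
```

```bash
python3 - <<'E'
from h import *
import pickle
delta((.485,.2245,.14,-19))
m=viewer.camera_model("wrist");im=viewer.camera("wrist");np.save("w2.npy",im);pickle.dump(m,open("w2.pkl","wb"))
print(proj(m,(.4987,.0303,.052)))
E
```

```text
t 2.27 p [0.5003 0.0297 0.1706] yaw -19.12
[ 0.04 -0.02 -0.12] [-0.0783 -0.1791  0.0304]
[317.87636719 199.72711376]
```

>>> play_rows:
  plan: [0, 0, 0, -0.0783, -0.1791, 0.0304, 1, 0, 0, 0, -0.0783, -0.1791, 0.0304, 1, 0, 0, 0, -0.0783, -0.1791, 0.0304, 1, 0, 0, 0, -0.0783, -0.1791, 0.0304, 1, 0, 0, 0, -0.0783, -0.1791, 0.0304, 1, 0, 0, 0, -0.0783, -0.1791, 0.0304, 1]

```text
clock: 3.08
position: [0.4853, 0.2241, 0.1401]
ee_rot: [0.986, -0.167, 0.0, 0.0]
ft_force: [1.1, -0.7, -0.1]
grip_width: 1.004
grasp_force: 0.0
```

```bash
python3 - <<'E'
from h import *
import pickle
delta()
m=viewer.camera_model("wrist");im=viewer.camera("wrist");np.save("w3.npy",im);pickle.dump(m,open("w3.pkl","wb"))
p=proj(m,(.485,.2245,.05));print(p)
u,v=p.round().astype(int); print(u,v)
a=crop(np.load("w1.npy"),315,185,80,60,5);b=crop(np.load("w2.npy"),318,200,80,60,5)
c=crop(im,u,v,160,120,5/2)
d=crop(im,320,200,400,300,1)
cv2.imwrite("pics/m2.png",np.vstack([np.hstack([a,b]),np.hstack([c,d])])[...,::-1])
E
```

```text
t 3.08 p [0.4853 0.2241 0.1401] yaw -19.17
[317.22359763 210.35108808]
317 210
```

View pics/m2.png

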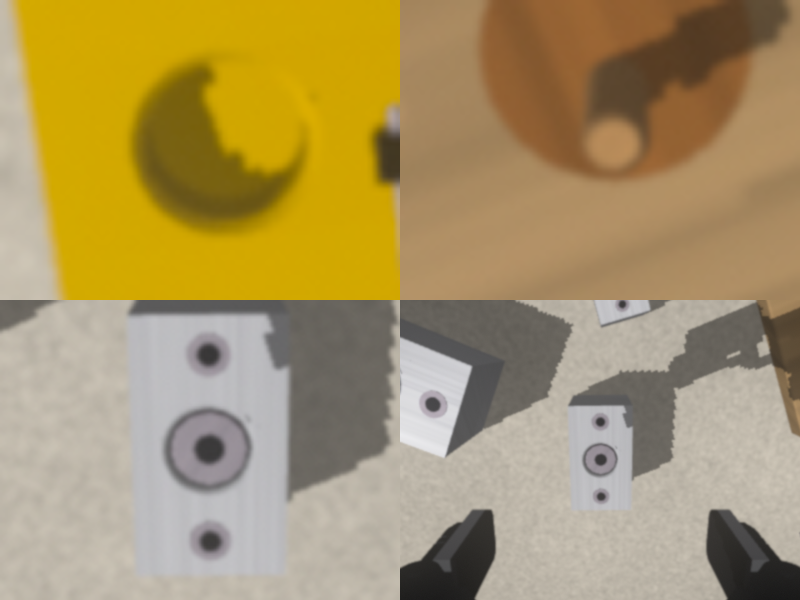

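The close crops confirm the middle block with its ringed bushing, at wrist pixel (320,209). The well rim is at wrist pixel (319,183) and the dowel tip at (320,198). Computing the positions.

```bash
python3 - <<'E'
from h import *
import pickle
L=lambda n:pickle.load(open(n,"rb"))
q=lambda n,u0,v0,x,y,s,z:ray(L(n),u0+(x+.5)/s-.5,v0+(y+.5)/s-.5,z)
print("well",q("w1.pkl",275,155,221,143,5,.024));print("tip",q("w2.pkl",278,170,212,143,5,.052))
b=q("w3.pkl",237,150,209,149,2.5,.049);print("blk",b)
d=q("w3.pkl",237,150,209,54,2.5,.05)-q("w3.pkl",237,150,210,241,2.5,.05);print(np.degrees(np.arctan2(d[1],d[0])))
delta((b[0],b[1],.06,-19.3),(b[0],b[1],.024,-19.3))
E
```

```text
well [ 0.50264607 -0.24564287  0.024     ]
tip [0.49927947 0.02848606 0.052     ]
blk [0.48471646 0.22251104 0.049     ]
-18.84636174730015
t 3.12 p [0.4853 0.2242 0.1402] yaw -19.17
[ 0.04 -0.04  0.13] [-0.      0.0017  0.0802]
[ 0.04 -0.04  0.13] [-0.      0.0017  0.1162]
```

>>> play_rows:
  plan: [0, 0, 0, 0, 0.0015, 0.05, 1, 0, 0, 0, 0, 0.0015, 0.09, 1, 0, 0, 0, 0, 0.0015, 0.116, 1, 0, 0, 0, 0, 0.0015, 0.116, 1, 0, 0, 0, 0, 0.0015, 0.116, 0, 0, 0, 0, 0, 0.0015, 0.116, 0, 0, 0, 0, 0, 0.0015, 0.116, 0, 0, 0, 0, 0, 0.0015, 0.116, 0, 0, 0, 0, 0, 0.0015, 0.116, 0, 0, 0, 0, 0, 0.0015, 0.116, 0]
  squeeze: 60

```text
clock: 4.38
position: [0.4848, 0.2251, 0.0254]
ee_rot: [0.986, -0.165, 0.001, -0.0]
ft_force: [-0.9, -1.2, 8.0]
grip_width: 0.46
grasp_force: 62.0
```

>>> play_rows:
  plan: [0, 0, 0, 0, 0, -0.03, 0, 0, 0, 0, 0, 0, -0.08, 0, 0, 0, 0, 0, 0, -0.08, 0, 0, 0, 0, 0, 0, -0.08, 0, 0, 0, 0, 0, 0, -0.08, 0]

```text
clock: 5.0
position: [0.483, 0.2245, 0.1026]
ee_rot: [0.986, -0.165, -0.001, 0.001]
ft_force: [0.3, -0.2, -3.9]
grip_width: 0.464
grasp_force: 62.0
```

```bash
python3 - <<'E'
from h import *
import pickle
delta()
m=viewer.camera_model("wrist");im=viewer.camera("wrist");np.save("w4.npy",im);pickle.dump(m,open("w4.pkl","wb"))
o=status.get_obs();print(o["ft_force"],o["grip_width"],o["ee_rot"],proj(m,np.array(o["position"])+[0,0,.024]))
u,v=proj(m,np.array(o["position"])+[0,0,.024]).round().astype(int);print(u,v)
cv2.imwrite("pics/m3.png",crop(im,u,v,200,150,3)[...,::-1])
E
```

```text
t 5.0 p [0.483  0.2245 0.1026] yaw -18.98
[-0.668337   -0.02733695 -4.924767  ] 0.46041185169502624 [ 9.86316744e-01 -1.64856822e-01 -1.02641895e-03  6.75310190e-04] [315.02006202 314.8862572 ]
315 315
```

View pics/m3.png

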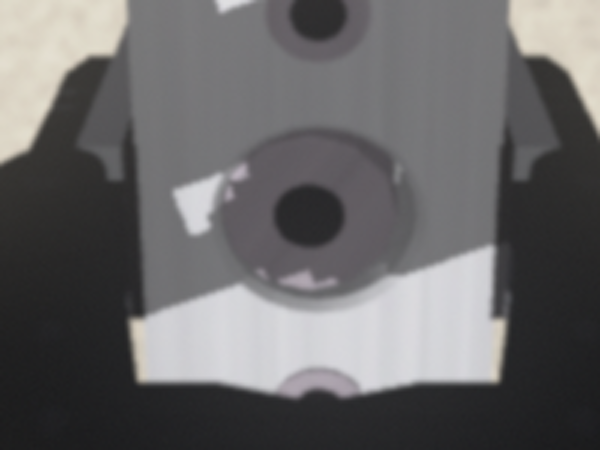

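```bash
python3 - <<'E'
from h import *
import pickle
L=lambda n:pickle.load(open(n,"rb"))
q=lambda n,u0,v0,x,y,s,z:ray(L(n),u0+(x+.5)/s-.5,v0+(y+.5)/s-.5,z)
o=status.get_obs();R=Ro.from_quat(o["ee_rot"]);p=np.array(o["position"])
for zt in (.022,.025,.027):
  b=q("w4.pkl",215,240,315,219,3,p[2]+zt);print("bore",b,"in tool",R.inv().apply(b-p))
tip=np.array([.49928,.02849,0]);print("shift (wrist cam)",tip-b)
delta((p[0]+tip[0]-b[0],p[1]+tip[1]-b[1],p[2]+.01,-19.))
E
```

```text
bore [0.48209815 0.22325858 0.12473216] in tool [-0.00053226  0.00159382 -0.02199644]
bore [0.4840087  0.22259975 0.12773216] in tool [ 0.00148328  0.00160054 -0.02500007]
bore [0.48528239 0.22216052 0.12973216] in tool [ 0.00282698  0.00160502 -0.02700249]
shift (wrist cam) [ 0.01399761 -0.19367052 -0.12973216]
t 5.05 p [0.4831 0.2246 0.1027] yaw -18.98
[0.1  0.1  0.02] [ 0.0762  0.1786 -0.0098]
```

```bash
python3 - <<'E'
from h import *
delta((.498,.0306,.0900,-19.))
E
```

```text
t 5.05 p [0.4831 0.2246 0.1027] yaw -18.98
[0.1  0.1  0.02] [0.0772 0.1786 0.0129]
```

>>> play_rows:
  plan: [0, 0, 0, 0.019, 0.045, 0, 0, 0, 0, 0, 0.038, 0.09, 0, 0, 0, 0, 0, 0.058, 0.135, 0, 0, 0, 0, 0, 0.0772, 0.1786, 0, 0, 0, 0, 0, 0.0772, 0.1786, 0.008, 0, 0, 0, 0, 0.0772, 0.1786, 0.0129, 0, 0, 0, 0, 0.0772, 0.1786, 0.0129, 0, 0, 0, 0, 0.0772, 0.1786, 0.0129, 0]

```text
clock: 6.05
position: [0.4988, 0.0321, 0.0912]
ee_rot: [0.986, -0.164, -0.0, -0.0]
ft_force: [-0.3, 0.7, -3.1]
grip_width: 0.461
grasp_force: 62.4
```

```bash
python3 - <<'E'
from h import *
delta((.498,.0306,.079,-19.))
print(status.get_obs()["ft_force"])
im=viewer.camera("top");cv2.imwrite("pics/m4a.png",im[...,::-1])
m=viewer.camera_model("side");p=proj(m,(.5,.03,.06)).round().astype(int);print(p)
cv2.imwrite("pics/m4.png",np.hstack([crop(viewer.camera("side"),*p,100,100,4),crop(im,318,215,100,100,4)])[...,::-1])
E
```

```text
t 6.05 p [0.4988 0.0321 0.0912] yaw -18.87
[-0.01  0.01  0.13] [-0.0002  0.0017  0.0122]
[-0.34676994  0.65511119 -3.11414377]
[337 189]
```

View pics/m4.png

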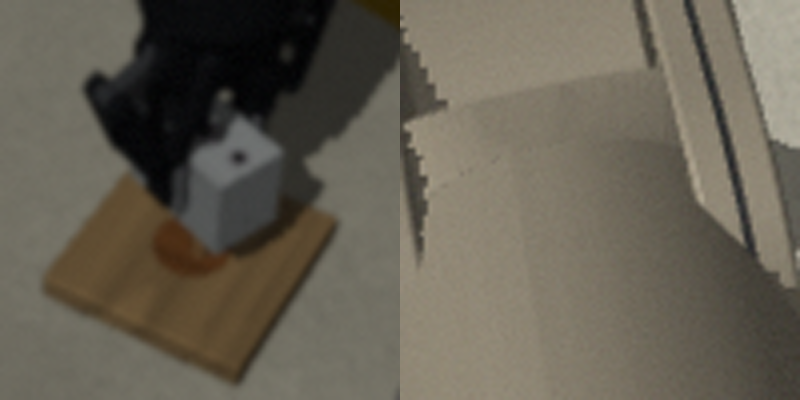

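The side view shows the block hovering over the inlay and dowel, with nothing touching. I'll come down in guarded steps.

>>> play_rows:
  plan: [0, 0, 0, -0.0002, 0.0017, 0.006, 0, 0, 0, 0, -0.0002, 0.0017, 0.011, 0, 0, 0, 0, -0.0002, 0.0017, 0.013, 0, 0, 0, 0, -0.0002, 0.0017, 0.014, 0, 0, 0, 0, -0.0002, 0.0017, 0.0145, 0, 0, 0, 0, -0.0002, 0.0017, 0.0145, 0]

```text
clock: 6.9
position: [0.4981, 0.0295, 0.0768]
ee_rot: [0.986, -0.165, 0.0, 0.0]
ft_force: [0.0, 0.5, -3.9]
grip_width: 0.458
grasp_force: 62.4
```

>>> play_rows:
  plan: [0, 0, 0, 0, -0.0007, 0.0005, 0, 0, 0, 0, 0, -0.0007, 0.001, 0, 0, 0, 0, 0, -0.0007, 0.0015, 0, 0, 0, 0, 0, -0.0007, 0.0015, 0]

```text
clock: 7.4
position: [0.4982, 0.0302, 0.0751]
ee_rot: [0.986, -0.165, -0.0, 0.0]
ft_force: [-0.8, 0.6, -2.8]
grip_width: 0.464
grasp_force: 62.4
```

>>> play_rows:
  plan: [0, 0, 0, 0, 0, 0.0006, 0, 0, 0, 0, 0, 0, 0.0012, 0, 0, 0, 0, 0, 0, 0.0018, 0, 0, 0, 0, 0, 0, 0.0018, 0]

```text
clock: 7.9
position: [0.4982, 0.0301, 0.0733]
ee_rot: [0.986, -0.165, -0.0, 0.0]
ft_force: [-0.3, 0.8, -3.8]
grip_width: 0.459
grasp_force: 62.4
```

>>> play_rows:
  plan: [0, 0, 0, 0, 0, 0.0012, 0, 0, 0, 0, 0, 0, 0.0024, 0, 0, 0, 0, 0, 0, 0.0036, 0, 0, 0, 0, 0, 0, 0.0048, 0, 0, 0, 0, 0, 0, 0.006, 0, 0, 0, 0, 0, 0, 0.0072, 0, 0, 0, 0, 0, 0, 0.0084, 0, 0, 0, 0, 0, 0, 0.0084, 0]

```text
clock: 8.9
position: [0.4982, 0.0301, 0.0649]
ee_rot: [0.986, -0.165, -0.0, 0.0]
ft_force: [0.4, 0.4, -3.8]
grip_width: 0.458
grasp_force: 62.4
```

>>> play_rows:
  plan: [0, 0, 0, 0, 0, 0.001, 0, 0, 0, 0, 0, 0, 0.002, 0, 0, 0, 0, 0, 0, 0.003, 0, 0, 0, 0, 0, 0, 0.004, 0, 0, 0, 0, 0, 0, 0.0048, 0, 0, 0, 0, 0, 0, 0.0055, 0, 0, 0, 0, 0, 0, 0.0055, 0]

```text
clock: 9.78
position: [0.4984, 0.0302, 0.0596]
ee_rot: [0.986, -0.165, 0.0, -0.0]
ft_force: [0.3, 0.4, 0.2]
grip_width: 0.463
grasp_force: 63.0
```

>>> play_rows:
  plan: [0, 0, 0, 0, 0, 0.0006, 0, 0, 0, 0, 0, 0, 0.0012, 0, 0, 0, 0, 0, 0, 0.0018, 0, 0, 0, 0, 0, 0, 0.0024, 0, 0, 0, 0, 0, 0, 0.003, 0, 0, 0, 0, 0, 0, 0.003, 0]

```text
clock: 10.52
position: [0.4982, 0.0301, 0.0563]
ee_rot: [0.986, -0.165, -0.0, 0.0]
ft_force: [0.3, -0.1, -1.5]
grip_width: 0.463
grasp_force: 62.9
```

>>> play_rows:
  plan: [0, 0, 0, 0, 0, 0.0008, 0, 0, 0, 0, 0, 0, 0.0016, 0, 0, 0, 0, 0, 0, 0.0024, 0, 0, 0, 0, 0, 0, 0.0032, 0, 0, 0, 0, 0, 0, 0.004, 0, 0, 0, 0, 0, 0, 0.0048, 0, 0, 0, 0, 0, 0, 0.0056, 0, 0, 0, 0, 0, 0, 0.0064, 0, 0, 0, 0, 0, 0, 0.0072, 0, 0, 0, 0, 0, 0, 0.008, 0, 0, 0, 0, 0, 0, 0.0088, 0, 0, 0, 0, 0, 0, 0.0096, 0, 0, 0, 0, 0, 0, 0.0104, 0, 0, 0, 0, 0, 0, 0.0104, 0]

```text
clock: 12.28
position: [0.4983, 0.0301, 0.0461]
ee_rot: [0.986, -0.165, -0.0, 0.0]
ft_force: [0.1, -0.7, -3.9]
grip_width: 0.466
grasp_force: 62.6
```

>>> play_rows:
  plan: [0, 0, 0, 0, 0, 0.0005, 0, 0, 0, 0, 0, 0, 0.001, 0, 0, 0, 0, 0, 0, 0.0015, 0, 0, 0, 0, 0, 0, 0.002, 0, 0, 0, 0, 0, 0, 0.0024, 0, 0, 0, 0, 0, 0, 0.0024, 0]

```text
clock: 13.02
position: [0.4983, 0.0302, 0.0437]
ee_rot: [0.986, -0.165, 0.0, 0.0]
ft_force: [0.1, 0.3, -3.1]
grip_width: 0.46
grasp_force: 62.6
```

>>> play_rows:
  plan: [0, 0, 0, 0, 0, 0.0004, 0, 0, 0, 0, 0, 0, 0.0008, 0, 0, 0, 0, 0, 0, 0.001, 0, 0, 0, 0, 0, 0, 0.001, 0]

```text
clock: 13.52
position: [0.4983, 0.0302, 0.0434]
ee_rot: [0.986, -0.165, 0.0, 0.0]
ft_force: [-5.3, -0.3, 7.7]
grip_width: 0.462
grasp_force: 63.8
```

>>> play_rows:
  plan: [0, 0, 0, 0, 0, 0, 0, 0, 0, 0, 0, 0, 0, 1, 0, 0, 0, 0, 0, 0, 1, 0, 0, 0, 0, 0, 0, 1, 0, 0, 0, 0, 0, 0, 1, 0, 0, 0, 0, 0, -0.03, 1, 0, 0, 0, 0, 0, -0.08, 1, 0, 0, 0, 0, 0, -0.11, 1, 0, 0, 0, 0, 0, -0.11, 1, 0, 0, 0, 0, 0, -0.11, 1]

```text
clock: 14.78
position: [0.4979, 0.0301, 0.152]
ee_rot: [0.986, -0.165, -0.0, 0.0]
ft_force: [0.3, 0.4, 0.9]
grip_width: 1.001
grasp_force: 0.0
```

```bash
python3 - <<'E'
from h import *
import pickle
delta()
m=viewer.camera_model("wrist");im=viewer.camera("wrist");np.save("w5.npy",im);pickle.dump(m,open("w5.pkl","wb"))
p=proj(m,(.4985,.0302,.085));print(p)
s=viewer.camera("side");ms=viewer.camera_model("side");ps=proj(ms,(.5,.03,.06)).round().astype(int);print(ps)
cv2.imwrite("pics/m5.png",np.hstack([crop(im,318,200,130,130,3.0),crop(s,*ps,78,78,5)])[...,::-1])
E
```

```text
t 14.78 p [0.4979 0.0301 0.152 ] yaw -18.98
[316.85910869 221.07325586]
[337 189]
```

View pics/m5.png

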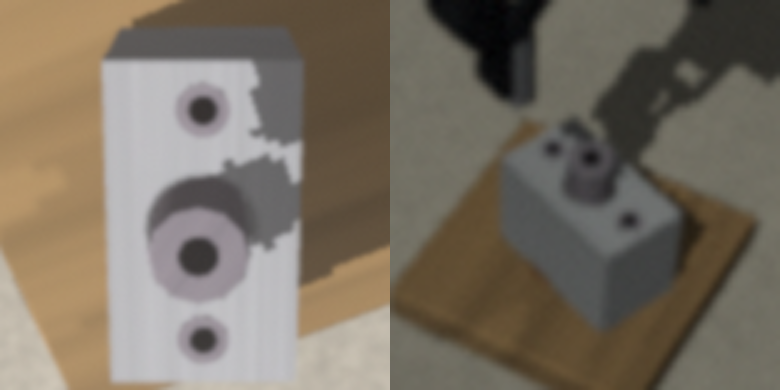

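The bushing now stands proud in the block, its top centre at wrist pixel (319,219), and the block is flat on the board.

```bash
python3 - <<'E'
from h import *
import pickle
m=pickle.load(open("w5.pkl","rb"))
b=ray(m,319,219,.085);o=status.get_obs();R=Ro.from_quat(o["ee_rot"]);print(b,R.inv().apply(b-o["position"]))
delta((b[0],b[1],.084,-19))
E
```

```text
[0.49929865 0.02861497 0.085     ] [0.00219326 0.00075605 0.06655032]
t 14.88 p [0.4976 0.0301 0.1516] yaw -18.98
[0.05 0.1  0.02] [0.0022 0.0008 0.0676]
```

>>> play_rows:
  plan: [0, 0, 0, 0.0017, -0.0005, 0.03, 0.6, 0, 0, 0, 0.0017, -0.0005, 0.052, 0.6, 0, 0, 0, 0.0017, -0.0005, 0.064, 0.6, 0, 0, 0, 0.0017, -0.0005, 0.0676, 0.6, 0, 0, 0, 0.0017, -0.0005, 0.0676, 0.6, 0, 0, 0, 0.0017, -0.0005, 0.0676, 0, 0, 0, 0, 0.0017, -0.0005, 0.0676, 0, 0, 0, 0, 0.0017, -0.0005, 0.0676, 0, 0, 0, 0, 0.0017, -0.0005, 0.0676, 0, 0, 0, 0, 0.0017, -0.0005, 0.0676, 0]
  squeeze: 35

```text
clock: 16.12
position: [0.5005, 0.0301, 0.0857]
ee_rot: [0.986, -0.165, 0.001, -0.0]
ft_force: [-0.9, -0.6, 5.0]
grip_width: 0.212
grasp_force: 34.2
```

>>> play_rows:
  plan: [0, 0, 0, 0, 0, -0.008, 0, 0, 0, 0, 0, 0, -0.02, 0, 0, 0, 0, 0, 0, -0.04, 0, 0, 0, 0, 0, 0, -0.06, 0, 0, 0, 0, 0, 0, -0.06, 0, 0, 0, 0, 0, 0, -0.06, 0]

```text
clock: 16.88
position: [0.4997, 0.03, 0.1447]
ee_rot: [0.986, -0.165, -0.0, 0.0]
ft_force: [0.3, 0.5, -1.5]
grip_width: 0.215
grasp_force: 34.2
```

```bash
python3 - <<'E'
from h import *
import pickle
delta()
m=viewer.camera_model("wrist");im=viewer.camera("wrist");np.save("w6.npy",im);pickle.dump(m,open("w6.pkl","wb"))
p=proj(m,status.get_obs()["position"]);print(p,status.get_obs()["ft_force"])
s=viewer.camera("side");ms=viewer.camera_model("side");ps=proj(ms,(.5,.03,.09)).round().astype(int);print(ps)
cv2.imwrite("pics/m6.png",np.hstack([crop(im,318,300,130,130,3.0),crop(s,*ps,78,78,5)])[...,::-1])
E
```

```text
t 16.88 p [0.4997 0.03   0.1447] yaw -18.98
[316.28043937 279.32351715] [-0.8074253   0.19821892 -0.92454274]
[338 179]
```

View pics/m6.png

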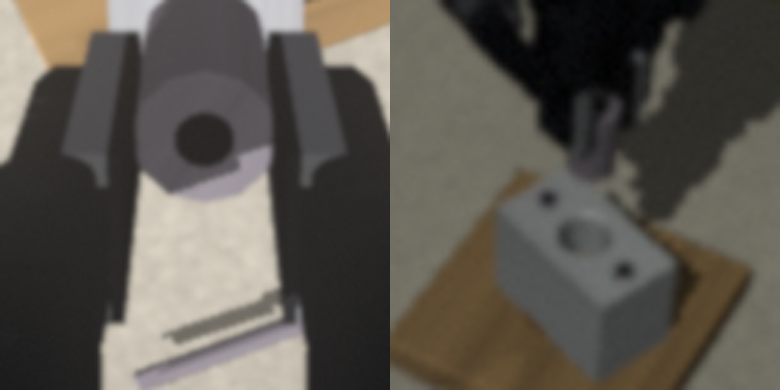

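The bushing is out and held upright between the pads, its top at wrist pixel (321,280), and the block stayed flat. Next is the well.

```bash
python3 - <<'E'
from h import *
delta((.503,-.2435,.1447,-19),(.503,-.2435,.07,-19))
E
```

```text
t 16.98 p [0.4995 0.03   0.1443] yaw -18.98
[0.03 0.07 0.02] [ 0.0922  0.2575 -0.0004]
[0.03 0.07 0.02] [0.0923 0.2575 0.0743]
```

>>> play_rows:
  plan: [0, 0, 0, 0.0184, 0.0515, 0, 0, 0, 0, 0, 0.0369, 0.103, 0, 0, 0, 0, 0, 0.0553, 0.1545, 0, 0, 0, 0, 0, 0.0738, 0.206, 0, 0, 0, 0, 0, 0.0922, 0.2575, 0, 0, 0, 0, 0, 0.0922, 0.2575, 0.03, 0, 0, 0, 0, 0.0922, 0.2575, 0.06, 0, 0, 0, 0, 0.0922, 0.2575, 0.0743, 0, 0, 0, 0, 0.0922, 0.2575, 0.0743, 0, 0, 0, 0, 0.0922, 0.2575, 0.0743, 0]

```text
clock: 18.23
position: [0.5042, -0.2435, 0.0719]
ee_rot: [0.986, -0.165, 0.001, 0.0]
ft_force: [0.7, -0.2, -1.3]
grip_width: 0.214
grasp_force: 34.3
```

```bash
python3 - <<'E'
from h import *
import pickle
delta((.503,-.2435,.045,-19))
m=viewer.camera_model("wrist");im=viewer.camera("wrist")
print(proj(m,status.get_obs()["position"]),status.get_obs()["ft_force"],proj(m,(.503,-.2435,.024)))
s=viewer.camera("side");ms=viewer.camera_model("side");ps=proj(ms,(.503,-.2435,.03)).round().astype(int);print(ps)
cv2.imwrite("pics/m7.png",np.hstack([crop(im,318,240,130,150,3.0),crop(s,*ps,78,90,5)])[...,::-1])
E
```

```text
t 18.23 p [ 0.5042 -0.2435  0.0719] yaw -18.97
[ 0.01 -0.09  0.03] [-0.0012  0.0003  0.0269]
[316.26767443 279.24465542] [ 0.31887646  0.04397767 -0.3507732 ] [317.81910853 236.54933732]
[392 130]
```

View pics/m7.png

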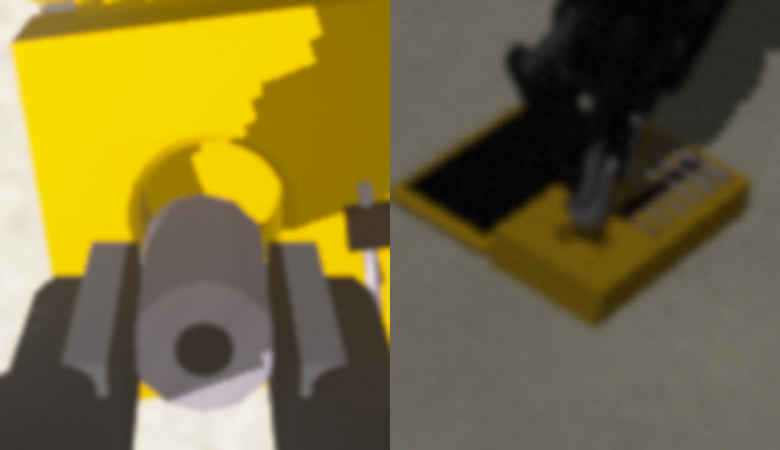

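The wrist view shows the bushing over the well: rim centre at about (321,235) and the bushing centred left to right. I'll go down carefully.

>>> play_rows:
  plan: [0, 0, 0, -0.0008, 0.0, 0.004, 0, 0, 0, 0, -0.0008, 0.0, 0.008, 0, 0, 0, 0, -0.0008, 0.0, 0.012, 0, 0, 0, 0, -0.0008, 0.0, 0.015, 0, 0, 0, 0, -0.0008, 0.0, 0.018, 0, 0, 0, 0, -0.0008, 0.0, 0.018, 0]

```text
clock: 19.08
position: [0.5026, -0.2431, 0.0525]
ee_rot: [0.986, -0.165, -0.0, -0.0]
ft_force: [0.7, -0.4, 0.0]
grip_width: 0.209
grasp_force: 34.3
```

>>> play_rows:
  plan: [0, 0, 0, 0.0006, 0.0004, 0.002, 0, 0, 0, 0, 0.0006, 0.0004, 0.004, 0, 0, 0, 0, 0.0006, 0.0004, 0.006, 0, 0, 0, 0, 0.0006, 0.0004, 0.008, 0, 0, 0, 0, 0.0006, 0.0004, 0.009, 0, 0, 0, 0, 0.0006, 0.0004, 0.009, 0]

```text
clock: 19.82
position: [0.5031, -0.2437, 0.0438]
ee_rot: [0.986, -0.165, -0.0, 0.0]
ft_force: [-0.6, 0.9, -0.8]
grip_width: 0.218
grasp_force: 34.3
```

>>> play_rows:
  plan: [0, 0, 0, 0, 0, 0.0007, 0, 0, 0, 0, 0, 0, 0.0013, 0, 0, 0, 0, 0, 0, 0.0018, 0, 0, 0, 0, 0, 0, 0.0018, 0]

```text
clock: 20.32
position: [0.5032, -0.2437, 0.042]
ee_rot: [0.986, -0.165, 0.0, 0.0]
ft_force: [-0.1, 0.1, -1.0]
grip_width: 0.214
grasp_force: 34.3
```

>>> play_rows:
  plan: [0, 0, 0, 0, 0, 0.0005, 0, 0, 0, 0, 0, 0, 0.001, 0, 0, 0, 0, 0, 0, 0.0015, 0, 0, 0, 0, 0, 0, 0.0015, 0]

```text
clock: 20.82
position: [0.5037, -0.2439, 0.0418]
ee_rot: [0.986, -0.165, 0.001, 0.0]
ft_force: [-4.2, 1.5, 13.5]
grip_width: 0.212
grasp_force: 35.5
```

>>> play_rows:
  plan: [0, 0, 0, 0, 0, -0.001, 0, 0, 0, 0, 0, 0, -0.001, 0.45, 0, 0, 0, 0, 0, -0.001, 0.45, 0, 0, 0, 0, 0, -0.001, 0.45, 0, 0, 0, 0, 0, -0.001, 0.45, 0, 0, 0, 0, 0, -0.02, 0.45, 0, 0, 0, 0, 0, -0.06, 0.45, 0, 0, 0, 0, 0, -0.11, 0.45, 0, 0, 0, 0, 0, -0.13, 0.45, 0, 0, 0, 0, 0, -0.13, 0.45]

```text
clock: 22.08
position: [0.5043, -0.2442, 0.1736]
ee_rot: [0.986, -0.165, 0.002, 0.001]
ft_force: [0.6, 0.5, 0.4]
grip_width: 0.447
grasp_force: 0.0
```

```bash
python3 - <<'E'
from h import *
delta()
im=viewer.camera("wrist");m=viewer.camera_model("wrist");p=proj(m,(.5035,-.2437,.041)).round().astype(int);print(p)
s=viewer.camera("side");ms=viewer.camera_model("side");ps=proj(ms,(.503,-.2435,.03)).round().astype(int);pb=proj(ms,(.5,.03,.05)).round().astype(int)
cv2.imwrite("pics/m8.png",np.hstack([crop(im,*p,100,120,4),np.vstack([crop(s,*ps,80,48,5),crop(s,*pb,80,48,5)])])[...,::-1])
E
```

```text
t 22.07 p [ 0.5043 -0.2442  0.1736] yaw -18.98
[318 193]
```

View pics/m8.png

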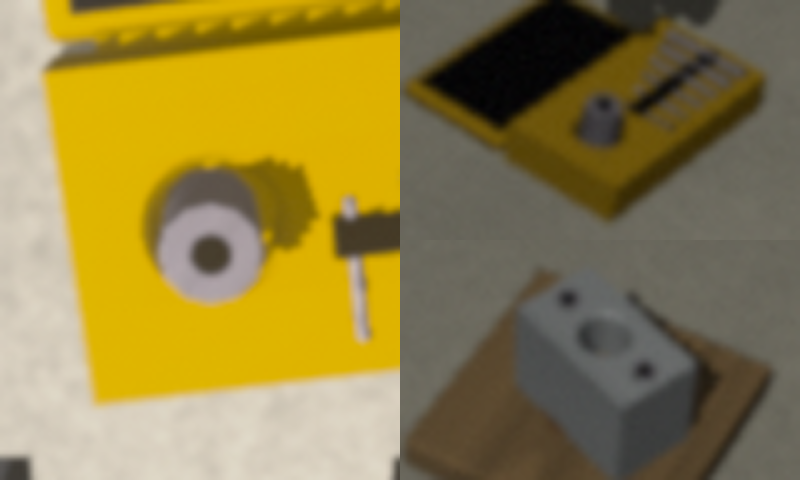

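The bushing stands upright in the well at wrist pixel (320,196), and the block sits flat on the board with its recess empty. The robot is clear of everything.

```bash
python3 -c "
from workcell import manip
print(manip.hand_in())"
```

```text
the job is handed in; nothing more can be done
None
```

I've handed the job in at about 22 s: the last pictures show the block flat on the board over the dowel and the bushing upright in the case's well; the hand-in gave no verdict, no bystander was knowingly touched, and the wrist force stayed at about 15 N or less at every check.

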